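Clamp a power board in the bench holder with the inner knob only

TASK

Lay the loose power board flat on the two rails of the board holder, centred between the holder's jaws with its long edges along them, and let go of it. Then turn only the small inner knob of the coaxial control clockwise until the moving jaw holds the board against the fixed jaw gently but firmly, with about 10 newtons (5 to 16 is fine; never above 22), and let go. The outer ring under the knob is a colleague's setting and must stay where it is; drive the jaw only with the knob, and leave the other things on the bench alone.

Things in the scene. Friction and masses are not known exactly. Their poses are not given: they have to be found in the camera images.
- board_center (a point): Centre of the aluminium heat sink on the loose power board, 18 mm above the board's underside. The finned heat sink stands on the middle of the board, 24 mm thick (board x) by 40 mm (board y) by 26 mm high, half-way up at this point; grip it across its 24 mm thickness. Axes are the board's, z up.
- board: The power board, about 140 g, flat on the table at the start: green plate 80 mm (x) by 56 mm (y) by 5 mm, heat sink on top, a few small parts along its short edges up to 11 mm above the plate. Origin at the centre of its underside. Turned half round it serves as well.
- seat (a point): Where the centre of the board's underside is laid: on the tops of the two rails, 30 mm above the table. x runs along the jaws (84 mm wide; the board's 80 mm length lies along it), y points from moving to fixed jaw, z up. The fixed jaw's face is 32 to 40 mm away in +y (screwed down differently each time, not reported); jaws rise 15 mm above the rails. A board laid here has 4 to 12 mm free at the fixed, 6 to 14 mm at the moving jaw.
- jaw_face (a point): Middle of the moving jaw's rubber face, 8.5 mm above the rails' tops. The jaw slides in the seat's +y as the knob is turned clockwise, about 12 mm per radian. The face is backed by a stiff spring, about 5 N per mm.
- jaw: The moving jaw with its face pad; its axes are those of the seat.
- holder: The board holder, bolted down: aluminium base 104 by 235 mm (long along its y), fixed jaw at its +y end, grey console 84 by 84 mm and 45 mm high at its -y end with the coaxial control on top. Origin on the table; the control's upright axis is at y = -103 mm, the seat at y = +28 mm.
- knob_top (a point): Centre of the top of the inner knob: round, knurled, black, 28 mm diameter, 20 mm above the outer ring (knob top 77, ring top 57 mm above the table). Clockwise from above closes the jaw; 0.9 to 2.4 rad in all. Friction 0.24 N m in motion (relaxes to under 0.1 when held still); each newton of clamping adds 0.012 N m (0.12 N m more at 10 N). It stays where it is let go.
- ring_nib (a point): Top of the nib on the outer ring, 23.5 mm from the axis, showing the ring's setting. The ring is round, black, ribbed, 57 mm diameter, 12 mm high, below and around the inner knob; the nib (5 by 4 mm) stands 4 mm above the ring's top. The ring turns very easily (0.03 N m): fingers that rub on it or its nib drag it round.
- ring: The outer ring; origin on the axis at its underside, 45 mm above the table.
- flux_bottle: Bystander, to be left alone: closed white bottle, 38 mm diameter, 85 mm high; origin under it.
- spool: Bystander, to be left alone: solder spool, 52 mm diameter, 38 mm high; origin under it.
- driver: Bystander, to be left alone: screwdriver 150 mm long lying on the table.
- tip_cup: Bystander, to be left alone: small steel cup, 52 mm diameter, 35 mm high; origin under it.
- relay: Bystander, to be left alone: black relay block 28 x 18 x 22 mm; origin under it.
- parts_tray: Bystander, to be left alone: black divided tray 100 x 140 x 30 mm; origin under it.
- sample_case: Bystander, to be left alone: grey case 90 x 60 x 26 mm; origin under it.
Mind the look-alikes: they are no part of the job. What is shaped like the board but pink, purple or yellow is not meant.

How it is judged:
By the outcome, as a careful person would: the job done as asked, in the order asked, and still so for the second after the job is handed in, with the robot touching nothing.
It also fails if it takes over 72 s, if anything falls off the work surface, if the arm or the gripper's body presses on something with over 40 N, if the wrist force passes 120 N, or if a joint passes its speed limit or range.

ROBOT

A 7-joint arm with a two-finger parallel gripper is mounted at the origin on the work surface. World frame = base frame: x ahead of the robot, y to its left, z up, the work surface at z = 0. Lengths are in m, angles in degrees, forces in N, time in s.
With the tool pointing down it reaches from about 0.425 to 0.875 m from the base axis. Payload 4.7 kg.
Tool frame: the origin (TCP) lies midway between the tips of the shut fingers; the grasp point (between the pads) lies env.grip_point_offset behind it (env.grip_point_offset is the distance from the TCP to the grasp point, in m); z points along the fingers, y is the line along which they close (so a half turn about z gives the same grasp; the last joint's range is limited). The gripper opens to 87 mm and grips with 3 to 60 N. Pads are 19 mm wide; open, the fingers measure 117 mm over their backs; the gripper's body (75 mm by 190 mm) begins 51 mm behind the grasp point.
Start: joints at [-70.067, 18.392, -4.016, 83.108, 1.295, 78.541, -3.26], TCP at [0.213, 0.614, 0.223] pointing down, gripper open.
Joint ranges: [-163.93, 163.93], [-17.29, 119.83], [-79.2, 71.16], [3.27, 140.29], [-89.18, 269.18], [5.43, 117.66], [-154.24, 154.24]. Speed limits (degrees/s): [147.25, 147.25, 180, 180, 180, 180, 180].

INTERFACE

Orientations are given as [roll, pitch, yaw] about the fixed x, y, z axes, in that order (R = Rz(yaw) Ry(pitch) Rx(roll)).
In Python, from cell import env gives the robot as it stands.
- The arm moves only by the shell command python3 -m creep 'ROWS' [FORCE]. ROWS is a JSON object of lists of equal length, an entry for each row: "translation": the shift along the tool's x, y, z in units of 0.08 m (1.0 is 0.08 m), a list of three; "turn": the turn, a rotation vector about the tool's x, y, z in units of 180 degrees (1.0 is 180 degrees), a list of three; "grip": the opening, from 0 (shut) to 1 (fully open). In form: {"translation": [[x, y, z], ...], "turn": [[ax, ay, az], ...], "grip": [grip, ...]}. A call has 1 to 5 rows; each row shifts and turns the commanded pose from where the row before left it, along the tool's axes as they then stand; what a row does not reach is not made up. A row lasts 1/8 s, in which the tool goes at most 62.5 mm and 10.7 degrees, less where a joint would pass 70% of its speed; a pose out of reach is approached as far as the arm can. A call with a number of a shift or a turn outside -1 to 1 is refused whole. A call with a gripper value outside its range is refused whole. The fingers move at their own pace and stop on an object; FORCE is the grip in N (left out, the last holds). Time passes only in rows, so rows that do not move let the fingers close. It gives the time, the measured TCP pose, the force, the opening and the grip force at its end, in the units of the state.
- env.get_obs(): the state, without advancing time (a new reading comes with each control period).
- env.read_camera(name): name is "side" or "top" or "wrist"; returns a dict with "frame" (384x512x3 uint8, red, green, blue), "z_map" (384x512 float32, m along the optical axis (not along the pixel's ray), 0 where there is no reading), "K" (3x3 intrinsics, pixels), "rvec" (rotation vector, rad) and "tvec" (3), from world to camera coordinates, as OpenCV has them. Camera axes: x right, y down, z forward; pixel columns grow to the right and rows downward; lengths in m; the calibration is good to about 2 mm. A picture is of the moment at which its call begins.
- env.sign_off(): hands the job in; it is judged then, once.
The state is a dict: "time_s": time; "qpos": joint angles; "joint_velocities": joint speeds; "effort": joint torques, N m; "tool_pos": TCP position; "tool_rot": TCP orientation; "force": force on the tool from outside, world axes, zero at the start; "wrist_torque": the same for the moment, N m; "grip_width": finger opening in m; "grasp_force": force on a finger pad.
Only numpy, scipy, OpenCV 4.12 (cv2) and the standard library are available. Lean on these libraries where they do the work, as an engineer would, in place of code of your own. Each camera call takes 0.05 s, during which the arm holds its last target. There are 200 camera calls.

## Working session

There is one attempt and no reset: what is moved stays moved. The work goes in short steps, Python scripts to look and compute and a shell command to move; the robot and the scene stay as the last step left them, time stands still between calls to the robot, and variables do not carry over. Pictures are saved under pics/ and viewed, at most 10 in all, crops included, and the job is handed in when it is done.

```bash
mkdir -p pics; ls
cat > h.py <<'E'
import numpy as np, cv2
from cell import env
from scipy.spatial.transform import Rotation as R
def cam(n):
    c=env.read_camera(n); np.savez('%s.npz'%n,**c); return c
def world(c):
    z=c['z_map'];K=c['K'];h,w=z.shape
    u,v=np.meshgrid(np.arange(w),np.arange(h))
    P=np.stack([(u-K[0,2])/K[0,0]*z,(v-K[1,2])/K[1,1]*z,z],-1)
    Rm=cv2.Rodrigues(np.asarray(c['rvec'],float))[0]
    W=(P-np.ravel(c['tvec']))@Rm
    W[z==0]=np.nan
    return W
def save(c,n,crop=None,s=1):
    f=c['frame'][:,:,::-1]
    if crop: f=f[crop[1]:crop[3],crop[0]:crop[2]]
    cv2.imwrite('pics/'+n,cv2.resize(f,None,fx=s,fy=s,interpolation=cv2.INTER_CUBIC))
def proj(c,p):
    return cv2.projectPoints(np.atleast_2d(np.array(p,float)),np.asarray(c['rvec'],float),np.asarray(c['tvec'],float),c['K'],None)[0].reshape(-1,2)
E
python3 - <<'E'
from h import *
s=env.get_obs();print({k:np.round(v,3) for k,v in s.items()},env.grip_point_offset)
c=cam('top');save(c,'top1.png',s=1.5);W=world(c)
print(W[192,256],np.ravel(c['tvec']))
E
```

```text
pics
{'time_s': np.float64(0.0), 'qpos': array([-70.066,  18.438,  -4.017,  83.175,   1.292,  78.541,  -3.261]), 'joint_velocities': array([-0.029,  0.039,  0.023,  0.048,  0.022,  0.204, -0.037]), 'effort': array([-0.0000e+00, -4.9129e+01, -4.0400e-01, -3.1253e+01, -6.4000e-02,
        4.4000e-02,  0.0000e+00]), 'tool_pos': array([0.213, 0.614, 0.221]), 'tool_rot': array([-1.79891e+02,  3.00000e-03,  1.60875e+02]), 'force': array([-0.61 ,  0.539,  0.005]), 'wrist_torque': array([0.02 , 0.04 , 0.006]), 'grasp_force': np.float64(0.0), 'grip_width': np.float64(0.087)} 0.0187
[ 0.54973849 -0.03824436  0.0023706 ] [-0.03250185  0.54663012  1.19935735]
```

View pics/top1.png

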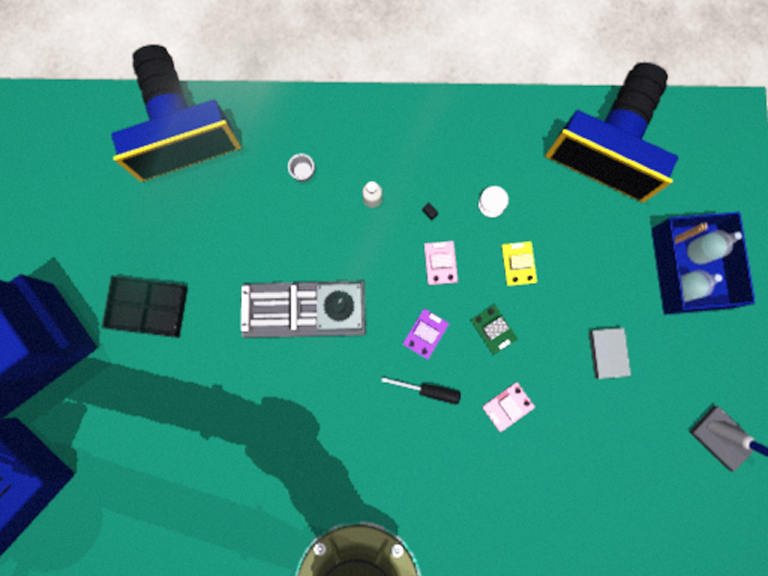

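The top view shows the green board at about (494,328) in the enlarged picture. The holder spans (240–366, 282–337), with its fixed jaw on the left and the control at (338,304). The pink, purple and yellow boards are look-alikes.

Run:
```python
from h import *
c=dict(np.load('top.npz'));W=world(c);f=c['frame'].astype(int)
def rect(m,name):
    p=W[m];p=p[~np.isnan(p[:,0])]
    r=cv2.minAreaRect(p[:,:2].astype(np.float32));print(name,len(p),np.round(r[0],4),np.round(r[1],4),round(r[2],1),'z',np.round(np.percentile(p[:,2],[5,50,95]),4))
u,v=np.meshgrid(np.arange(512),np.arange(384))
B=(abs(u-329)<25)&(abs(v-219)<22)
z=W[:,:,2]
rect(B&(z>0.003+.0015),'board')
rect(B&(z>0.022),'sink')
H=(u>155)&(u<250)&(v>180)&(v<232)
rect(H&(z>.006),'holder');rect(H&(z>.038)&(u>205),'console');rect(H&(z>.07),'knob');rect(H&(z>.05)&(z<.066)&(u>210),'ring')
rect(H&(z>.038)&(u<205)&(u>180),'movjaw');rect(H&(z>.038)&(u<=178),'fixjaw')
rect(H&(z>.025)&(z<.034)&(u<190),'rails')
b=f[B&(z>.0045)&(z<.01)]
for n,(a,bb) in {'table':((400,380),(420,395))}.items(): print(n,np.nanmedian(z[300:320,250:300]))
```

```text
board 529 [ 0.4737 -0.2489] [0.1197 0.1366] 2.5 z [0.0047 0.0076 0.0335]
sink 128 [ 0.4724 -0.2471] [0.0238 0.0402] 33.1 z [0.0278 0.0316 0.0359]
holder 3018 [0.5066 0.1143] [0.145  0.2662] 0.9 z [0.0116 0.0295 0.0595]
console 898 [0.5072 0.049 ] [0.0824 0.087 ] 1.1 z [0.0425 0.0476 0.0776]
knob 88 [0.5075 0.0467] [0.0292 0.025 ] 46.0 z [0.0736 0.0778 0.0815]
ring 238 [0.5053 0.0468] [0.0738 0.0729] 85.8 z [0.0516 0.0578 0.0625]
movjaw 168 [0.5032 0.1333] [0.0821 0.0143] 2.4 z [0.0405 0.0453 0.0495]
fixjaw 157 [0.5018 0.2219] [0.0822 0.0157] 1.2 z [0.043  0.0463 0.0509]
rails 249 [0.4966 0.1845] [0.0743 0.0826] 83.9 z [0.0257 0.0298 0.0332]
table 0.001065151762386256
```

```bash
python3 -m creep '{"translation":[[-0.5,-0.37,0],[-0.5,-0.37,0],[-0.5,-0.37,0],[-0.5,-0.37,0],[-0.5,-0.37,0]],"turn":[[0,0,0],[0,0,0],[0,0,0],[0,0,0],[0,0,0]],"grip":[1,1,1,1,1]}'
python3 -m creep '{"translation":[[-0.5,-0.37,0],[-0.5,-0.37,0],[-0.5,-0.37,0],[-0.5,-0.37,0],[-0.5,-0.37,0]],"turn":[[0,0,0],[0,0,0],[0,0,0],[0,0,0],[0,0,0]],"grip":[0.6,0.37,0.37,0.37,0.37]}'
python3 -m creep '{"translation":[[-0.17,-0.6,0],[-0.17,-0.6,0],[-0.17,-0.6,0],[-0.17,-0.6,0],[-0.17,-0.6,0]],"turn":[[0,0,0],[0,0,0],[0,0,0],[0,0,0],[0,0,0]],"grip":[0.37,0.37,0.37,0.37,0.37]}'
python3 -m creep '{"translation":[[-0.17,-0.6,0],[-0.17,-0.6,0],[-0.17,-0.6,0],[-0.17,-0.6,0]],"turn":[[0,0,0],[0,0,0],[0,0,0],[0,0,0]],"grip":[0.37,0.37,0.37,0.37]}'
python3 -m creep '{"translation":[[0,0,0],[0,0,0],[0,0,0],[0,0,0],[0,0,0]],"turn":[[0,0,0.0525],[0,0,0.0525],[0,0,0.0525],[0,0,0.0525],[0,0,0]],"grip":[0.37,0.37,0.37,0.37,0.37]}'
python3 - <<'E'
from h import *
c=cam('wrist');save(c,'w1.png');W=world(c);s=env.get_obs()
print(s['tool_pos'],s['tool_rot'],s['qpos'],s['force'],s['wrist_torque'])
E
```

```text
time_s: 0.68
tool_pos: [0.354, 0.407, 0.222]
tool_rot: [-180.0, -0.0, 160.9]
force: [0.1, -0.2, 0.4]
grip_width: 0.0869
grasp_force: 0.0
time_s: 1.3
tool_pos: [0.4943, 0.2019, 0.2221]
tool_rot: [-180.0, -0.0, 160.9]
force: [0.4, 1.1, 0.2]
grip_width: 0.045
grasp_force: 0.0
time_s: 1.92
tool_pos: [0.4789, -0.0472, 0.2221]
tool_rot: [180.0, -0.0, 160.9]
force: [1.7, -1.7, 0.2]
grip_width: 0.0324
grasp_force: 0.0
time_s: 2.42
tool_pos: [0.4675, -0.2461, 0.2222]
tool_rot: [180.0, -0.0, 160.9]
force: [-0.3, -0.3, 0.3]
grip_width: 0.032
grasp_force: 0.0
time_s: 3.05
tool_pos: [0.4677, -0.2446, 0.2221]
tool_rot: [-180.0, -0.0, 123.2]
force: [-0.3, -0.3, -0.1]
grip_width: 0.0323
grasp_force: 0.0
[ 0.46779449 -0.24464586  0.22215959] [-1.79974202e+02 -3.53330453e-02  1.23260622e+02] [-17.17174877   3.39577085  43.94161847 101.78860633  -2.42495596
  75.82063143  60.57632607] [ 0.71131328 -0.13131484 -0.1596185 ] [-0.01703422  0.01181763  0.05759969]
```

View pics/w1.png

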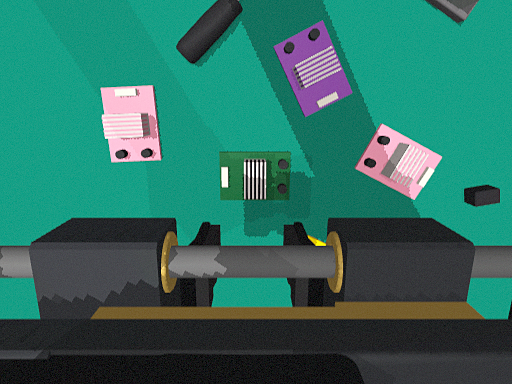

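The wrist view shows the green board at (255,176). Its heat sink sits between a white connector at (224,177) and two capacitors at (283,163) and (282,188).

```bash
cat >> h.py <<'E'
def sink(c,near,r=.045,lo=.022,hi=.045):
    W=world(c);m=(np.hypot(W[...,0]-near[0],W[...,1]-near[1])<r)&(W[...,2]>lo)&(W[...,2]<hi)
    p=W[m];q=cv2.minAreaRect(p[:,:2].astype(np.float32));print('sink',len(p),np.round(q,4) if 0 else q,np.median(p[:,2]),'mean',p.mean(0));return q
E
python3 - <<'E'
from h import *
c=dict(np.load('wrist.npz'));W=world(c)
q=sink(c,(.472,-.247))
a=np.radians(33.1);ex=np.array([np.cos(a),np.sin(a)]);ey=np.array([-ex[1],ex[0]])
D=W[...,:2]-np.array(q[0]);X=D@ex;Y=D@ey;Z=W[...,2]
m=(abs(X)<.06)&(abs(Y)<.045)&(Z>.0035)
p=W[m];print(cv2.minAreaRect(p[:,:2].astype(np.float32)),X[m].min(),X[m].max(),Y[m].min(),Y[m].max())
for i in np.arange(-.046,.046,.003):
    k=m&(abs(X-i)<.0015)&(abs(Y)<.026)
    if k.any(): print(round(i,4),np.round(np.percentile(Z[k],[50,95,100]),4))
print(np.nanmedian(Z[250:300,230:280]))
E
```

```text
sink 833 ((0.47413307428359985, -0.24880661070346832), (0.022761337459087372, 0.04044061154127121), 33.58724594116211) 0.031080066466255503 mean [ 0.47395243 -0.24836643  0.03102089]
((0.46956557035446167, -0.2417987883090973), (0.11999359726905823, 0.07327014952898026), 33.09996032714844) -0.05999605477630984 0.05999751521841523 -0.028270132063294574 0.04499999902843449
-0.04 [0.005  0.0062 0.007 ]
-0.037 [0.0055 0.0115 0.0123]
-0.034 [0.006  0.0118 0.013 ]
-0.031 [0.0054 0.0119 0.0126]
-0.028 [0.006  0.2522 0.2828]
-0.025 [0.2805 0.3029 0.3095]
-0.022 [0.2473 0.2722 0.3052]
-0.019 [0.2493 0.2717 0.2729]
-0.016 [0.005  0.0061 0.0066]
-0.013 [0.005  0.0062 0.0072]
-0.01 [0.0309 0.0321 0.0329]
-0.007 [0.031  0.0323 0.0326]
-0.004 [0.0309 0.0325 0.0334]
-0.001 [0.0311 0.0324 0.0327]
0.002 [0.0309 0.0321 0.0326]
0.005 [0.0309 0.0323 0.033 ]
0.008 [0.0309 0.0325 0.0329]
0.011 [0.0308 0.0321 0.033 ]
0.014 [0.2591 0.2719 0.2732]
0.017 [0.2743 0.3027 0.3337]
0.02 [0.2358 0.2897 0.3339]
0.023 [0.0055 0.2517 0.3342]
0.026 [0.0051 0.0168 0.3342]
0.029 [0.0059 0.0167 0.3342]
0.032 [0.006 0.017 0.334]
0.035 [0.0055 0.0167 0.334 ]
0.038 [0.005  0.0067 0.3339]
0.041 [0.0049 0.334  0.3341]
0.30780359880234276
```

```bash
python3 -m creep '{"translation":[[-0.08,0.037,0.6],[0,0,0.6],[0,0,0.6],[0,0,0.4],[0,0,0.2]],"turn":[[0,0,0],[0,0,0],[0,0,0],[0,0,0],[0,0,0]],"grip":[0.37,0.37,0.37,0.37,0.37]}'
python3 -m creep '{"translation":[[0,0,0.145],[0,0,0],[0,0,0],[0,0,0],[0,0,0]],"turn":[[0,0,0],[0,0,0],[0,0,0],[0,0,0],[0,0,0]],"grip":[0.37,0.37,0.1,0.1,0.1]}' 25
python3 -m creep '{"translation":[[0,0,0],[0,0,-0.2],[0,0,-0.4],[0,0,-0.6],[0,0,0]],"turn":[[0,0,0],[0,0,0],[0,0,0],[0,0,0],[0,0,0]],"grip":[0.1,0.1,0.1,0.1,0.1]}' 25
```

```text
time_s: 3.72
tool_pos: [0.4728, -0.2481, 0.0287]
tool_rot: [-179.9, -0.1, 123.2]
force: [-0.4, -0.4, -0.8]
grip_width: 0.0322
grasp_force: 0.0
time_s: 4.35
tool_pos: [0.4749, -0.2489, 0.02]
tool_rot: [179.9, 0.1, 123.1]
force: [-0.7, -0.1, 4.6]
grip_width: 0.0239
grasp_force: 25.0
time_s: 4.97
tool_pos: [0.4766, -0.25, 0.1192]
tool_rot: [179.7, 0.3, 123.1]
force: [0.4, -0.7, -1.4]
grip_width: 0.0239
grasp_force: 25.0
```

```bash
python3 -m creep '{"translation":[[0,0,-0.15],[0,0,-0.15],[0,0,0],[0,0,0],[0,0,0]],"turn":[[0,0,0.0435],[0,0,0.0435],[0,0,0.0435],[0,0,0.0435],[0,0,0]],"grip":[0.1,0.1,0.1,0.1,0.1]}'
python3 -m creep '{"translation":[[0.4,0.064,0],[0.5,0.064,0],[0.5,0.064,0],[0.5,0.064,0],[0.5,0.064,0]],"turn":[[0,0,0],[0,0,0],[0,0,0],[0,0,0],[0,0,0]],"grip":[0.1,0.1,0.1,0.1,0.1]}'
python3 -m creep '{"translation":[[0.5,0.064,0],[0.5,0.064,0],[0.4,0,0],[0,0,0],[0,0,0]],"turn":[[0,0,0],[0,0,0],[0,0,0],[0,0,0],[0,0,0]],"grip":[0.1,0.1,0.1,0.1,0.1]}'
python3 - <<'E'
from h import *
c=cam('wrist');save(c,'w2.png');s=env.get_obs()
print(s['tool_pos'],s['tool_rot'],s['qpos'],s['force'],s['wrist_torque'])
E
```

```text
time_s: 5.6
tool_pos: [0.4734, -0.2482, 0.1384]
tool_rot: [-179.9, -0.0, 91.8]
force: [0.2, -0.4, -0.2]
grip_width: 0.0239
grasp_force: 25.0
time_s: 6.22
tool_pos: [0.4934, -0.0546, 0.1387]
tool_rot: [-180.0, -0.0, 91.9]
force: [1.2, 0.0, -0.5]
grip_width: 0.0236
grasp_force: 25.0
time_s: 6.85
tool_pos: [0.5003, 0.0555, 0.1387]
tool_rot: [-180.0, 0.0, 91.8]
force: [0.7, -0.4, -0.8]
grip_width: 0.0235
grasp_force: 25.0
[0.50038707 0.05499013 0.13879781] [-1.79980032e+02  3.24366181e-02  9.17226237e+01] [-42.09757893   3.87097712  34.2659652  110.87317549  -2.35226814
  65.96750365  -5.21055945] [ 0.32963977  0.4120133  -0.54565688] [-0.14565007  0.05725423  0.00314709]
```

View pics/w2.png

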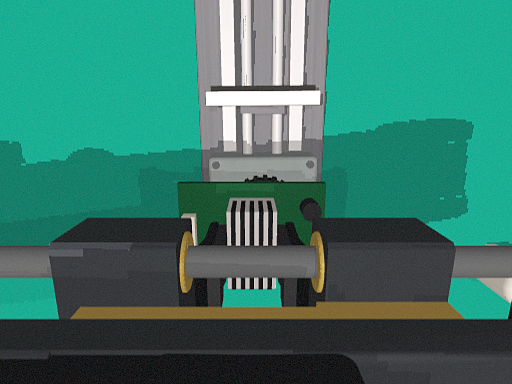

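The board is held level, with its front edge at row 182, columns 178–326. The moving jaw is at row 97, columns 206–322, and the rails run away behind it.

Run:
```python
from h import *
c=dict(np.load('wrist.npz'));W=world(c);Z=W[...,2];u,v=np.meshgrid(np.arange(512),np.arange(384))
def rect(m,n):
    p=W[m];q=cv2.minAreaRect(p[:,:2].astype(np.float32));print(n,len(p),np.round(q[0],4),np.round(q[1],4),round(q[2],2),np.round(np.median(p[:,2]),4),'rng',np.round(p.min(0),4),np.round(p.max(0),4))
rect((v>80)&(v<115)&(Z>.038)&(Z<.055),'jaw')
rect((v>150)&(v<185)&(Z>.038)&(Z<.052)&(u>195)&(u<330),'console')
rect((v<80)&(Z>.006)&(Z<.02)&(u>190)&(u<335),'base')
rect((v<80)&(Z>.024)&(Z<.036)&(u>190)&(u<335),'rails')
rect((v>180)&(v<235)&(u>170)&(u<335)&(Z>.1)&(Z<.13)&(u>190)&((u<222)|(u>280)),'board')
E0=[];
G=(v>180)&(v<235)&(u>170)&(u<335)&(Z>.115)&(Z<.13)
p=W[G];
# front edge of board: max y per x bin
xs=np.arange(p[:,0].min()+.006,p[:,0].max()-.006,.004);ys=[p[abs(p[:,0]-x)<.002][:,1].max() for x in xs]
k=np.polyfit(xs,ys,1);print('edge slope deg',np.degrees(np.arctan(k[0])),'x rng',p[:,0].min(),p[:,0].max(),'y at mid',np.polyval(k,p[:,0].mean()),'z',np.median(p[:,2]))
# sink in board
rect((v>190)&(v<300)&(u>222)&(u<282)&(Z>.138)&(Z<.16),'sink')
t=dict(np.load('top.npz'));Wt=world(t)
for n,lo,hi in(('fix',.2,.235),('mov',.12,.148)):
    m=(Wt[...,2]>.042)&(Wt[...,2]<.05)&(Wt[...,1]>lo)&(Wt[...,1]<hi)&(abs(Wt[...,0]-.503)<.045)
    q=Wt[m];print(n,cv2.minAreaRect(q[:,:2].astype(np.float32)),np.percentile(q[:,1],[2,50,98]))
```

```text
jaw 2223 [0.5059 0.1323] [0.084 0.014] 2.28 0.0448 rng [0.4639 0.1237 0.0381] [0.5478 0.1408 0.0473]
console 2663 [0.5081 0.0782] [0.0841 0.0193] 1.72 0.0449 rng [0.4659 0.0673 0.038 ] [0.5501 0.089  0.0519]
base 6520 [0.5042 0.1741] [0.1045 0.0583] 1.77 0.014 rng [0.4512 0.1438 0.011 ] [0.5569 0.2047 0.02  ]
rails 3629 [0.5044 0.172 ] [0.0624 0.0558] 1.86 0.0292 rng [0.4723 0.1432 0.024 ] [0.5361 0.2003 0.0325]
board 3110 [0.5033 0.069 ] [0.0732 0.0302] 1.76 0.1237 rng [0.4663 0.0529 0.1186] [0.54  0.085 0.13 ]
edge slope deg 1.7959160310950826 x rng 0.45929666365426125 0.5399920563871695 y at mid 0.0838686244644308 z 0.12372960687793733
sink 2730 [0.5007 0.0557] [0.0291 0.0411] 2.17 0.1497 rng [0.4858 0.0352 0.138 ] [0.5149 0.0764 0.1597]
fix ((0.5017641186714172, 0.2224252074956894), (0.08244628459215164, 0.015194806270301342), 2.691338539123535) [0.21340172 0.22130704 0.22877489]
mov ((0.5031530857086182, 0.13329394161701202), (0.08208493143320084, 0.014252551831305027), 2.462599754333496) [0.12522372 0.13352903 0.14091483]
```

```bash
python3 -m creep '{"translation":[[0.4,0.098,0],[0.5,0,0],[0.4,0,0],[0.21,0,0],[0,0,0]],"turn":[[0,0,0],[0,0,0],[0,0,0],[0,0,0],[0,0,0]],"grip":[0.1,0.1,0.1,0.1,0.1]}'
python3 -m creep '{"translation":[[0,0,0.4],[0,0,0.4],[0,0,0.2],[0,0,0.07],[0,0,0]],"turn":[[0,0,0],[0,0,0],[0,0,0],[0,0,0],[0,0,0]],"grip":[0.1,0.1,0.1,0.1,0.1]}'
python3 - <<'E'
from h import *
c=cam('side');save(c,'s1.png');s=env.get_obs()
print(s['tool_pos'],s['tool_rot'],s['force'])
E
```

```text
time_s: 7.52
tool_pos: [0.5047, 0.1772, 0.1389]
tool_rot: [-180.0, 0.0, 91.8]
force: [0.1, -0.9, -0.4]
grip_width: 0.0237
grasp_force: 25.0
time_s: 8.15
tool_pos: [0.5053, 0.177, 0.0539]
tool_rot: [180.0, -0.0, 91.7]
force: [0.7, -0.7, -1.4]
grip_width: 0.0237
grasp_force: 25.0
[0.50552279 0.17730943 0.05429779] [ 1.79913745e+02 -3.51993701e-02  9.17327099e+01] [ 0.06187047 -0.63409294 -0.86589379]
```

View pics/s1.png

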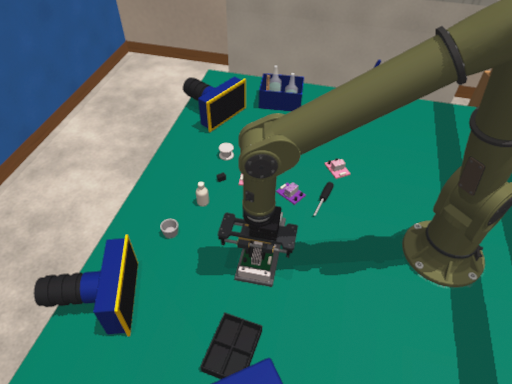

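The side view shows the board between the jaws, the fixed jaw at (254,275), just above the rails.

```bash
python3 -m creep '{"translation":[[-0.011,-0.01,0.02],[0,0,0.02],[0,0,0.01],[0,0,0]],"turn":[[0,0,0],[0,0,0],[0,0,0],[0,0,0]],"grip":[0.1,0.1,0.1,0.1]}'
```

```text
time_s: 8.7
tool_pos: [0.504, 0.1766, 0.05]
tool_rot: [180.0, -0.0, 91.8]
force: [-1.2, -1.0, 5.0]
grip_width: 0.0235
grasp_force: 25.0
```

```bash
python3 -m creep '{"translation":[[0,0,0],[0,0,0],[0,0,-0.3],[0,0,-0.6],[0,0,-0.6]],"turn":[[0,0,0],[0,0,0],[0,0,0],[0,0,0],[0,0,0]],"grip":[0.37,0.37,0.4,0.6,0.6]}'
python3 -m creep '{"translation":[[-0.5,0,-0.3],[-0.5,0,-0.3],[-0.6,0,0],[-0.6,0,0],[-0.5,0,0]],"turn":[[0,0,0],[0,0,0],[0,0,0],[0,0,0],[0,0,0]],"grip":[0.6,0.6,0.6,0.6,0.6]}'
python3 -m creep '{"translation":[[0,0,0],[0,0,0]],"turn":[[0,0,0],[0,0,0]],"grip":[0.6,0.6]}'
python3 - <<'E'
from h import *
c=cam('wrist');save(c,'w3.png');s=env.get_obs()
print(s['tool_pos'],s['tool_rot'],s['qpos'])
W=world(c);Z=W[...,2]
def rect(m,n):
    p=W[m];q=cv2.minAreaRect(p[:,:2].astype(np.float32));print(n,len(p),np.round(q[0],4),np.round(q[1],4),round(q[2],2),np.round(np.median(p[:,2]),4),'rng',np.round(p.min(0),4),np.round(p.max(0),4))
near=lambda x,y,r:np.hypot(W[...,0]-x,W[...,1]-y)<r
rect(near(.509,.046,.03)&(Z>.071)&(Z<.083),'knob')
rect(near(.509,.046,.04)&(Z>.0535)&(Z<.064),'ring')
rect(near(.504,.177,.034)&(Z>.054)&(Z<.068),'sink')
rect(near(.504,.177,.05)&(Z>.0325)&(Z<.0385)&(abs(W[...,1]-.177)<.031),'plate')
rect(near(.506,.132,.05)&(abs(W[...,1]-.131)<.013)&(Z>.041)&(Z<.052),'mov')
rect(near(.503,.222,.05)&(abs(W[...,1]-.222)<.014)&(Z>.041)&(Z<.052),'fix')
E
```

```text
time_s: 9.32
tool_pos: [0.5036, 0.1763, 0.1702]
tool_rot: [-180.0, 0.0, 91.7]
force: [1.0, 0.6, -0.2]
grip_width: 0.0471
grasp_force: 0.0
time_s: 9.95
tool_pos: [0.5104, -0.0415, 0.2174]
tool_rot: [180.0, -0.0, 91.7]
force: [0.4, 0.0, -0.5]
grip_width: 0.0522
grasp_force: 0.0
time_s: 10.2
tool_pos: [0.5105, -0.0386, 0.2172]
tool_rot: [-180.0, -0.0, 91.8]
force: [-0.5, -0.1, -0.6]
grip_width: 0.0522
grasp_force: 0.0
[ 0.51051714 -0.03803999  0.2171211 ] [-1.79987443e+02 -3.19230184e-02  9.18557970e+01] [-37.89203314   0.90991577  39.99981025 104.15792403  -0.63709495
  75.16062288   4.12334691]
knob 868 [0.5096 0.0453] [0.0283 0.0281] 13.4 0.0769 rng [0.4953 0.0312 0.0718] [0.5238 0.0595 0.0795]
ring 2040 [0.5093 0.0454] [0.0561 0.0562] 36.13 0.0569 rng [0.4816 0.0169 0.0535] [0.5379 0.0734 0.0631]
  return _methods._mean(a, axis=axis, dtype=dtype,
  ret = ret.dtype.type(ret / rcount)
Traceback (most recent call last):
ValueError: zero-size array to reduction operation minimum which has no identity
```

View pics/w3.png

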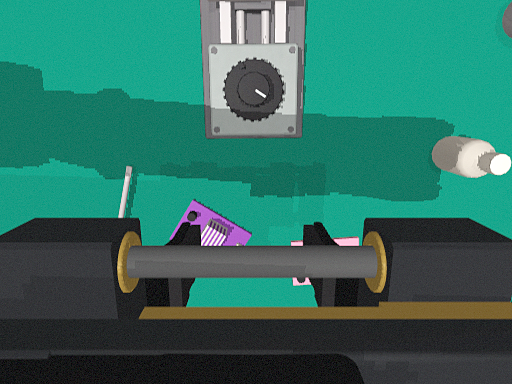

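The wrist view shows the knob at (254,89), at world (0.5096, 0.0453), with the ring around it. The seat is out of view, so I'll check the board with the top camera.

Run:
```python
from h import *
c=cam('top');save(c,'top2.png',(145,170,265,245),5)
W=world(c);Z=W[...,2]
def rect(m,n):
    p=W[m]
    if len(p)<5: print(n,len(p));return
    q=cv2.minAreaRect(p[:,:2].astype(np.float32));print(n,len(p),np.round(q[0],4),np.round(q[1],4),round(q[2],2),np.round(np.median(p[:,2]),4))
near=lambda x,y,r:np.hypot(W[...,0]-x,W[...,1]-y)<r
rect(near(.502,.177,.034)&(Z>.054)&(Z<.07),'sink')
rect((abs(W[...,0]-.502)<.043)&(Z>.031)&(Z<.041)&(abs(W[...,1]-.177)<.031),'plate')
rect((abs(W[...,0]-.503)<.05)&(abs(W[...,1]-.132)<.013)&(Z>.041)&(Z<.052),'mov')
rect((abs(W[...,0]-.502)<.05)&(abs(W[...,1]-.222)<.014)&(Z>.041)&(Z<.052),'fix')
```

```text
sink 134 [0.5016 0.1784] [0.0409 0.0232] 89.13 0.0628
plate 397 [0.5024 0.1771] [0.0802 0.0599] 1.93 0.0362
mov 152 [0.5032 0.1331] [0.0819 0.0143] 1.97 0.0451
fix 155 [0.5018 0.2225] [0.0825 0.0152] 2.79 0.0461
```

View pics/top2.png

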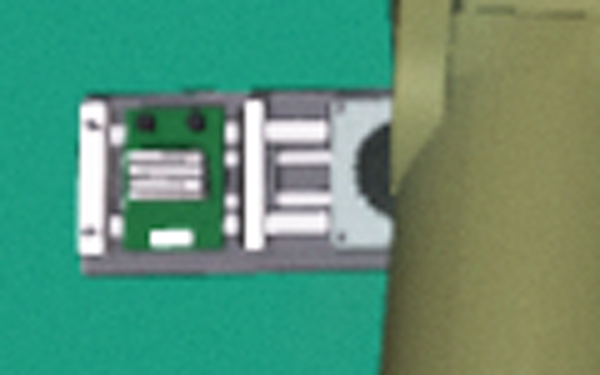

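The board sits square and centred, with about 9 mm free on each side. Next is the knob, with the wrist pre-turned so it ends near the present yaw.

```bash
python3 -m creep '{"translation":[[0.5,0.021,0],[0.541,0,0],[0,0,0],[0,0,0],[0,0,0]],"turn":[[0,0,0],[0,0,0],[0,0,-0.055],[0,0,-0.055],[0,0,-0.055]],"grip":[0.6,0.6,0.6,0.6,0.6]}'
python3 -m creep '{"translation":[[0,0,0],[0,0,0],[0,0,0],[0,0,0],[0,0,0]],"turn":[[0,0,-0.055],[0,0,-0.055],[0,0,-0.055],[0,0,-0.055],[0,0,-0.055]],"grip":[0.6,0.6,0.6,0.6,0.6]}'
python3 -m creep '{"translation":[[0,0,0.5],[0,0,0.5],[0,0,0.4],[0,0,0],[0,0,0]],"turn":[[0,0,-0.03],[0,0,0],[0,0,0],[0,0,0],[0,0,0]],"grip":[0.6,0.6,0.6,0.6,0.6]}'
python3 - <<'E'
from h import *
s=env.get_obs();print(s['tool_pos'],s['tool_rot'],s['qpos'],s['wrist_torque'])
E
```

```text
time_s: 10.92
tool_pos: [0.5094, 0.0455, 0.2172]
tool_rot: [-180.0, -0.0, 122.0]
force: [0.1, -0.1, 0.5]
grip_width: 0.0522
grasp_force: 0.0
time_s: 11.55
tool_pos: [0.5094, 0.0454, 0.2172]
tool_rot: [-180.0, -0.0, 171.4]
force: [0.0, 0.7, -0.4]
grip_width: 0.0523
grasp_force: 0.0
time_s: 12.18
tool_pos: [0.5105, 0.0447, 0.1065]
tool_rot: [180.0, 0.1, 176.4]
force: [0.6, -0.0, -0.5]
grip_width: 0.0519
grasp_force: 0.0
[0.51048769 0.04465051 0.10653582] [1.79972668e+02 8.89094938e-02 1.76426749e+02] [-40.68702165   7.36731956  35.12955364 111.80735936  -4.80136644
  62.14711896  82.88658413] [ 0.02138246 -0.02391228 -0.03988138]
```

```bash
python3 -m creep '{"translation":[[0,0,0.25],[0,0,0.2],[0,0,0.075],[0,0,0],[0,0,0]],"turn":[[0,0,0],[0,0,0],[0,0,0],[0,0,0],[0,0,0]],"grip":[0.6,0.6,0.6,0.6,0.6]}'
```

```text
time_s: 12.8
tool_pos: [0.5102, 0.0439, 0.064]
tool_rot: [180.0, 0.1, 176.4]
force: [0.1, 1.0, -0.5]
grip_width: 0.0521
grasp_force: 0.0
```

```bash
python3 -m creep '{"translation":[[0.009,0.015,0],[0,0,0],[0,0,0],[0,0,0],[0,0,0]],"turn":[[0,0,0],[0,0,0],[0,0,0],[0,0,0],[0,0,0]],"grip":[0.6,0.2,0.2,0.2,0.2]}' 40
python3 - <<'E'
from h import *
c=cam('wrist');save(c,'w4.png');s=env.get_obs();print(s['tool_pos'],s['tool_rot'],s['force'],s['wrist_torque'],s['grip_width'])
E
```

```text
time_s: 13.42
tool_pos: [0.509, 0.0449, 0.0634]
tool_rot: [-180.0, 0.0, 176.3]
force: [-1.1, -1.7, 0.3]
grip_width: 0.0262
grasp_force: 40.0
[0.5090073  0.04485708 0.0634076 ] [-1.79989797e+02  1.46766002e-03  1.76348590e+02] [-0.59710851  0.05370033  1.39811165] [-0.1364975  -0.02337136 -0.00328531] 0.026622877713723257
```

View pics/w4.png

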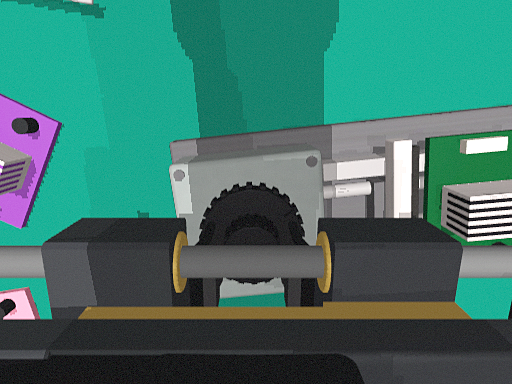

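The fingers hold the knob at (253,250), and the ring teeth and jaw at (400,185) are clear. I start turning clockwise.

```bash
cat > o.py <<'E'
from h import *
s=env.get_obs();print('tau',np.round(s['wrist_torque'],3),'F',np.round(s['force'],1),'pos',np.round(s['tool_pos'],4),'yaw',round(s['tool_rot'][2],2),'w',round(s['grip_width'],4))
E
python3 -m creep '{"translation":[[0,0,0],[0,0,0],[0,0,0]],"turn":[[0,0,0.03],[0,0,0.03],[0,0,0.03]],"grip":[0.2,0.2,0.2]}' 40 |grep -v tool; python3 o.py
python3 -m creep '{"translation":[[0,0,0],[0,0,0],[0,0,0]],"turn":[[0,0,0.03],[0,0,0.03],[0,0,0.03]],"grip":[0.2,0.2,0.2]}' 40 |grep -v tool; python3 o.py
python3 - <<'E'
from h import *
c=cam('wrist');W=world(c);Z=W[...,2]
m=(abs(W[...,0]-.505)<.045)&(abs(W[...,1]-.14)<.03)&(Z>.041)&(Z<.052);p=W[m];q=cv2.minAreaRect(p[:,:2].astype(np.float32));print(len(p),q,np.percentile(p[:,1],[2,50,98]))
E
```

```text
time_s: 13.85
force: [0.1, 0.4, 0.6]
grip_width: 0.0269
grasp_force: 40.0
tau [-0.079 -0.013  0.269] F [0.1 0.4 0.6] pos [0.5091 0.045  0.0634] yaw 160.02 w 0.0269
time_s: 14.22
force: [-0.4, -0.1, 1.0]
grip_width: 0.0268
grasp_force: 40.0
tau [-0.081  0.006  0.215] F [-0.4 -0.1  1. ] pos [0.5091 0.0451 0.0634] yaw 143.83 w 0.0268
5440 ((0.505028486251831, 0.15138371288776398), (0.08410593122243881, 0.03997489809989929), 2.316683053970337) [0.13095693 0.13956853 0.16754395]
```

```bash
python3 -m creep '{"translation":[[0,0,0],[0,0,0],[0,0,0]],"turn":[[0,0,0.03],[0,0,0.03],[0,0,0.03]],"grip":[0.2,0.2,0.2]}' 40 |grep -v tool; python3 o.py
python3 -m creep '{"translation":[[0,0,0],[0,0,0],[0,0,0]],"turn":[[0,0,0.03],[0,0,0.03],[0,0,0.03]],"grip":[0.2,0.2,0.2]}' 40 |grep -v tool; python3 o.py
python3 - <<'E'
from h import *
c=cam('wrist');save(c,'w5.png');W=world(c);Z=W[...,2]
m=(abs(W[...,0]-.505)<.045)&(abs(W[...,1]-.145)<.014)&(Z>.041)&(Z<.0465);p=W[m];q=cv2.minAreaRect(p[:,:2].astype(np.float32));print(len(p),q,np.percentile(p[:,1],[2,50,98]))
m=(abs(W[...,0]-.503)<.05)&(abs(W[...,1]-.222)<.014)&(Z>.041)&(Z<.052);p=W[m];print(len(p))
if len(p):print(cv2.minAreaRect(p[:,:2].astype(np.float32)))
E
```

```text
time_s: 14.65
force: [0.1, 0.2, -0.2]
grip_width: 0.0266
grasp_force: 40.0
tau [-0.113 -0.134  0.24 ] F [ 0.1  0.2 -0.2] pos [0.5092 0.0451 0.0634] yaw 127.7 w 0.0266
time_s: 15.02
force: [1.2, -0.6, -1.2]
grip_width: 0.0266
grasp_force: 40.0
tau [-0.112 -0.106  0.272] F [ 1.2 -0.6 -1.2] pos [0.5093 0.0452 0.0634] yaw 111.51 w 0.0266
4966 ((0.5053542852401733, 0.14559155702590942), (0.08389625698328018, 0.014611413702368736), 2.2353742122650146) [0.13785163 0.14504844 0.15257326]
0
```

View pics/w5.png

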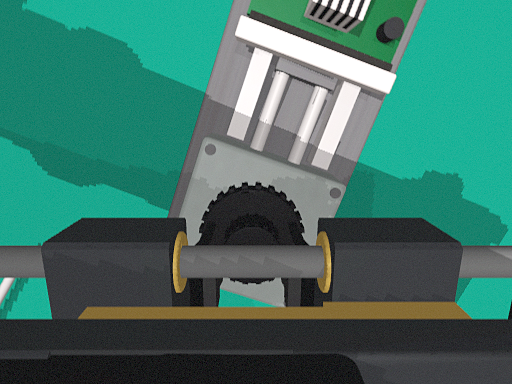

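The jaw has reached the board at the top of the frame and is pushing it, with about 5 mm left to the fixed jaw. I go slower from here.

```bash
python3 -m creep '{"translation":[[0,0,0],[0,0,0],[0,0,0]],"turn":[[0,0,0.02],[0,0,0.02],[0,0,0.02]],"grip":[0.2,0.2,0.2]}' 40 >/dev/null; python3 o.py
python3 -m creep '{"translation":[[0,0,0],[0,0,0]],"turn":[[0,0,0.015],[0,0,0.015]],"grip":[0.2,0.2]}' 40 >/dev/null; python3 o.py
python3 -m creep '{"translation":[[0,0,0]],"turn":[[0,0,0.015]],"grip":[0.2]}' 40 >/dev/null; python3 o.py
python3 -m creep '{"translation":[[0,0,0]],"turn":[[0,0,0.015]],"grip":[0.2]}' 40 >/dev/null; python3 o.py
```

```text
tau [-0.088 -0.14   0.241] F [ 0.9 -1.4  0.5] pos [0.5094 0.0452 0.0634] yaw 100.83 w 0.0268
tau [-0.079 -0.263  0.242] F [ 1.5  0.3 -0.9] pos [0.5094 0.0452 0.0634] yaw 95.46 w 0.0266
tau [-0.117 -0.242  0.219] F [ 0.3  0.5 -1.7] pos [0.5094 0.0452 0.0634] yaw 92.76 w 0.0269
tau [-0.08  -0.206  0.221] F [ 2.1 -0.7 -0.9] pos [0.5095 0.0452 0.0634] yaw 90.06 w 0.0271
```

```bash
python3 -m creep '{"translation":[[0,0,0]],"turn":[[0,0,0.015]],"grip":[0.2]}' 40 >/dev/null; python3 o.py
python3 -m creep '{"translation":[[0,0,0]],"turn":[[0,0,0.015]],"grip":[0.2]}' 40 >/dev/null; python3 o.py
python3 - <<'E'
from h import *
c=cam('wrist');W=world(c);Z=W[...,2]
m=(abs(W[...,0]-.505)<.045)&(abs(W[...,1]-.150)<.014)&(Z>.041)&(Z<.0465);p=W[m];q=cv2.minAreaRect(p[:,:2].astype(np.float32));print(len(p),q,np.percentile(p[:,1],[2,50,98]))
m=(abs(W[...,0]-.503)<.05)&(abs(W[...,1]-.222)<.02)&(Z>.041)&(Z<.052);p=W[m];print(len(p))
if len(p)>5:print(cv2.minAreaRect(p[:,:2].astype(np.float32)),p[:,:2].min(0))
t=cam('top');save(t,'top3.png',(145,170,265,245),5)
E
```

```text
tau [-0.108 -0.235  0.223] F [ 1.7 -1.2  0.3] pos [0.5095 0.0452 0.0634] yaw 87.36 w 0.0266
tau [-0.113 -0.242  0.254] F [ 2.1 -0.  -0.3] pos [0.5095 0.0452 0.0634] yaw 84.66 w 0.0272
5161 ((0.5052639842033386, 0.1511121690273285), (0.08402698487043381, 0.014466134831309319), 2.58735728263855) [0.14351603 0.15068046 0.15824745]
0
```

View pics/top3.png

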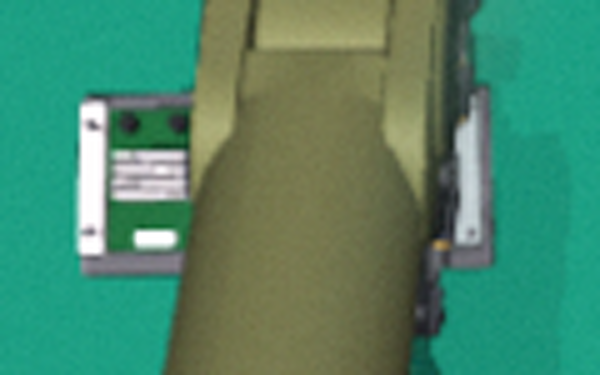

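The board's front edge at column 107 is now almost on the fixed jaw. I go on in 2.7° steps, watching the torque.

```bash
python3 -m creep '{"translation":[[0,0,0]],"turn":[[0,0,0.015]],"grip":[0.2]}' 40 >/dev/null; python3 o.py
python3 -m creep '{"translation":[[0,0,0]],"turn":[[0,0,0.015]],"grip":[0.2]}' 40 >/dev/null; python3 o.py
python3 -m creep '{"translation":[[0,0,0]],"turn":[[0,0,0.015]],"grip":[0.2]}' 40 >/dev/null; python3 o.py
```

```text
tau [-0.098 -0.313  0.298] F [ 2.5  0.5 -0.5] pos [0.5095 0.0452 0.0635] yaw 81.98 w 0.0266
tau [-0.084 -0.387  0.342] F [ 2.9  0.1 -0.9] pos [0.5095 0.0452 0.0635] yaw 79.26 w 0.0269
tau [-0.113 -0.417  0.355] F [ 2.2  0.2 -1.4] pos [0.5096 0.0452 0.0635] yaw 76.57 w 0.0273
```

The torque in motion is 0.355 N m against a 0.24 baseline, which is about 9.6 N. The angle since contact gives about 9 N. I let go and back away.

```bash
python3 -m creep '{"translation":[[0,0,0],[0,0,0],[0,0,0],[0,0,0]],"turn":[[0,0,0],[0,0,0],[0,0,0],[0,0,0]],"grip":[0.2,0.45,0.6,0.6]}' >/dev/null;python3 o.py
python3 -m creep '{"translation":[[0,0,-0.3],[0,0,-0.5],[0,0,-0.5],[0,0,-0.5],[0,0,0]],"turn":[[0,0,0],[0,0,0],[0,0,0],[0,0,0],[0,0,0]],"grip":[0.6,0.6,0.6,0.6,0.6]}'
python3 -m creep '{"translation":[[-0.5,0,0],[-0.5,0,0],[0,0,0],[0,0,0]],"turn":[[0,0,0],[0,0,0],[0,0,0],[0,0,0]],"grip":[0.6,0.6,0.6,0.6]}'
python3 - <<'E'
from h import *
c=cam('wrist');W=world(c);t=cam('top')
f=np.hstack([cv2.resize(c['frame'],(400,300)),cv2.resize(t['frame'][170:245,145:245],(400,300),interpolation=cv2.INTER_CUBIC)])
cv2.imwrite('pics/end.png',f[:,:,::-1])
Z=W[...,2]
m=(abs(W[...,0]-.505)<.045)&(abs(W[...,1]-.152)<.016)&(Z>.041)&(Z<.0465);p=W[m]
if len(p)>5: print(cv2.minAreaRect(p[:,:2].astype(np.float32)))
E
```

```text
tau [-0.125  0.047 -0.042] F [-0.6  0.3  0.2] pos [0.5087 0.045  0.0633] yaw 76.46 w 0.0479
time_s: 17.8
tool_pos: [0.511, 0.0453, 0.2104]
tool_rot: [179.7, -0.2, 76.5]
force: [1.0, -0.5, -0.1]
grip_width: 0.0525
grasp_force: 0.0
time_s: 18.3
tool_pos: [0.4898, -0.032, 0.2066]
tool_rot: [-179.9, -0.0, 76.5]
force: [-0.3, 0.5, 0.0]
grip_width: 0.0523
grasp_force: 0.0
```

View pics/end.png

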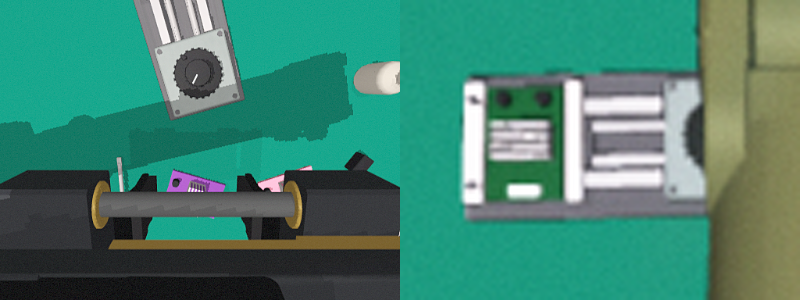

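The right half of the picture shows the board flat and square between both jaws. In the left half the knob and ring are free, and the gripper touches nothing.

```bash
python3 -c "
from cell import env
print(env.sign_off())"
```

```text
the job is handed in; nothing more can be done
None
```

The power board is flat on the rails and clamped between the jaws at about 9–10 N (estimated from knob torque and angle). Only the inner knob was gripped, with the fingertips about 2 mm above the ring's nib; I did not measure the ring before and after. The job was handed in at about 18 s.

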